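# Clamp a bonded carbon link under the presser foot

## Robot

A 6-joint arm with a two-finger parallel gripper is mounted at the origin on the work surface. World frame = base frame: x ahead of the robot, y to its left, z up, the work surface at z = 0. Lengths are in m, angles in rad, forces in N, time in s.
With the tool pointing down it reaches from about 0.3 to 0.75 m from the base axis. Payload 8.5 kg.
Tool frame: the origin (TCP) lies midway between the tips of the shut fingers; the grasp point (between the pads) lies 19 mm behind it; z points along the fingers, x is the direction in which the jaws open and shut, and the axes are right-handed (so a half turn about z gives the same grasp; the last joint's range is limited). The gripper opens to 88 mm and grips with 3 to 60 N. Pads are 18 mm wide; open, the fingers measure 123 mm over their backs; the gripper's body (75 mm by 187 mm) begins 45 mm behind the grasp point.
Start: joints at [-1.495, 0.381, 1.297, -0, 1.464, -0.215], TCP at [0.158, -0.527, 0.239] pointing down, gripper open.
Joint ranges: [-3.11, 3.11], [-0.89, 2.33], [0.22, 2.48], [-1.42, 4.56], [0.17, 2.85], [-2.88, 2.88]. Speed limits (rad/s): [2.39, 2.39, 3.14, 3.14, 3.14, 3.14].

## Interface

Orientations are given as a unit quaternion [x, y, z, w].
In Python, from rig import sense, camera, close_job, regions_of gives the robot as it stands. The module is installed in compiled form; this text tells all that it offers.
- The arm moves only by the shell command python3 -m handwheel 'ROWS' [FORCE]. ROWS is JSON, a list of rows, each a list of 3 entries, a list of its own where there are three numbers: the shift along the tool's x, y, z in m, then the turn, a rotation vector about the tool's x, y, z in degrees, then the closure, from -1 (fully open) to 1 (shut). In form: [[[dx, dy, dz], [wx, wy, wz], gripper], ...]. A call has 1 to 10 rows; each row shifts and turns the commanded pose from where the row before left it, along the tool's axes as they then stand; what a row does not reach is not made up. A row lasts 1/12 s, in which the tool goes at most 41.7 mm and 7.16 degrees, less where a joint would pass 70% of its speed; a pose out of reach is approached as far as the arm can. A call is refused whole if a number of a shift passes 0.0417 or a number of a turn 7.16, either way. A call with a gripper value outside its range is refused whole. The fingers move at their own pace and stop on an object; FORCE is the grip in N (left out, the last holds). Time passes only in rows, so rows that do not move let the fingers close. It gives the time, the measured TCP pose, the force and the opening at its end, in the units of the state.
- sense(): the state, without advancing time (a new reading comes with each control period).
- camera(name): name is "scene" or "top" or "wrist"; returns a dict with "pixels" (480x640x3 uint8, red, green, blue), "camera_matrix" (3x3 intrinsics, pixels), "k1" (the pictures are not rectified: a ray, as slopes to the right and down, at radius r is drawn at 1 + k1 r^2 times it, then the intrinsics apply), "R" (3x3) and "t" (3): a world point X has camera coordinates R X + t. Camera axes: x right, y down, z forward; pixel columns grow to the right and rows downward; lengths in m; the calibration is good to about 2 mm. A picture is of the moment at which its call begins. There is no depth.
- close_job(): hands the job in, once; it reports no verdict.
Trained networks look in a picture, given as the dict that the camera call returned (one of the last four; its "shot" number tells which), for a name from the list of things; names that differ only in an ending like _2 or _b are one class to them, and where a whole thing is asked for, a point or a joint stands for the part that bears it (a point fixed in the world has none). Each returns a list of dicts, best first, with "confidence" (0 to 1); they miss things now and then, are a little off and sometimes report something else, mostly with a low value. They report only what shows in the picture. A call takes as long as a camera call.
- regions_of(picture, query): "mask" (480x640 bool, what is visible of it) and "location" ([row, column] in pixels, amid what is visible of it).
The state is a dict: "time": time; "joint_pos": joint angles; "dq": joint speeds; "joint_torque": joint torques, N m; "tool_pos": TCP position; "tool_rot": TCP orientation; "force": force on the tool from outside, world axes, zero at the start; "moment": the same for the moment, N m; "width": finger opening in m.
Only numpy, scipy, OpenCV 4.12 (cv2) and the standard library are available. Lean on these libraries where they do the work, as an engineer would, in place of code of your own. Each camera call takes 0.05 s, during which the arm holds its last target. There are 200 camera calls.

## Task

At the gluing stand, swing the red-handled lever up as far as it goes so that the foot lifts. Lay the black carbon link from the yellow foam flat on the stand's bed, lined up along it, its big metal-bushed eye centred under the foot and its thin end towards the open front, and let go of it. Then lower the lever until the sprung foot is clamped on the eye and pushed about half-way up into its sleeve, never all the way in, and leave everything else where it is.

Things in the scene. Friction and masses are not known exactly. Their poses are not given: they have to be found in the camera images.
- stand: fixed clamp stand, blue head on a steel column, grey base plate 300 x 140 x 16 mm. Origin on the bench straight below the foot axis; x runs from the open front to the column, y to the lever's side, z up. Head: x -35 to 130, y -30 to 30, z 115 to 187 mm; column from x = 82. An aluminium bed, x -135 to 30, 60 mm wide, lies on the base
- press_axis (a point): point on the foot's vertical axis, 16 mm above the bench. The bed's flat top around it is set anew for each job, 40 to 52 mm above the bench, and not measured: find it by touch
- foot_up (a point): fixed point: centre of the underside of the round foot (diameter 30 mm) when the lever is fully up, 89 mm above the bench. The foot's steel sleeve (diameter 26) then ends 24 mm above this; sleeve and foot come down 35 mm per rad of lever
- lever_pivot (a point): pivot of the lever on the head's side, 160 mm above the bench; the axis is parallel to the stand's x
- lever_grip (a point): centre of the lever's red handle, a bar 36 long parallel to the stand's x and 22 mm in diameter, 110 mm from the pivot on the stand's +y side; its ends can be pinched from above, the fingers closing along the stand's x. The point turns with the lever
- lever (a joint): lever angle in rad: 0 = fully up (handle 0.65 rad above level), 0.65 = level, grows as it is lowered, stop at 1.3. It is stiff (about 7 N at the handle, more when the spring is pressed) and stays where it is left
- foot (a joint): how far the sprung foot is pushed up into its sleeve, m: 0 = hanging free, 0.012 = all the way in; the spring takes 4 N at first and 1 N more per mm. The red stem showing between foot and sleeve is 14 mm long when free
- link: loose black carbon link, 163 mm long, 0.16 kg. Origin under the centre of the big eye (diameter 44, 18 mm high, with a metal bushing of diameter 30 whose flat top is 20 mm above the underside); from there a straight arm 24 wide and 18 mm high runs along the link's -x to the small round end (diameter 32) centred at x = -125 mm. z up
- foam: fixed yellow foam block 240 x 130 x 35 mm on which the link lies; origin under its centre
- dispenser: loose blue tape dispenser, 150 x 75 x 116 mm, origin under its centre; leave alone
- jar: loose closed jar, diameter 68, 85 mm high, origin under its centre; leave alone
- roller: loose brush, 170 mm long, lying on the bench; leave alone

How it is judged:
By the outcome, as a careful person would: the job done as asked, in the order asked, and still so for the second after the job is handed in, with the robot touching nothing.
It also fails if it takes over 72 s, if anything falls off the work surface, if the arm or the gripper's body presses on something with over 40 N, if the wrist force passes 120 N, or if a joint passes its speed limit or range.

## Working session

There is one attempt and no reset: what is moved stays moved. The work goes in short steps, Python scripts to look and compute and a shell command to move; the robot and the scene stay as the last step left them, time stands still between calls to the robot, and variables do not carry over. Pictures are saved under pics/ and viewed, about 8 in all and at most 12, crops included, and the job is handed in when it is done.

```bash
mkdir -p pics; cat > h.py <<'E'
import numpy as np, cv2, json
from rig import sense, camera, close_job, regions_of
def ray(c,u,v):
    K=np.array(c["camera_matrix"]);R=np.array(c["R"]);t=np.array(c["t"])
    d=np.array([(u-K[0,2])/K[0,0],(v-K[1,2])/K[1,1]]);p=d.copy()
    for _ in range(20): p=d/(1+c["k1"]*(p@p))
    return -R.T@t, R.T@np.array([p[0],p[1],1])
def atz(c,u,v,z):
    o,d=ray(c,u,v); return o+d*(z-o[2])/d[2]
def proj(c,X):
    K=np.array(c["camera_matrix"]);q=np.array(c["R"])@np.array(X)+np.array(c["t"]);p=q[:2]/q[2]
    p=p*(1+c["k1"]*(p@p)); return np.array([K[0,0]*p[0]+K[0,2],K[1,1]*p[1]+K[1,2]])
def save(c,n): cv2.imwrite("pics/"+n,c["pixels"][:,:,::-1])
E
python3 - <<'E'
from h import *
s=sense();print({k:np.round(v,3) for k,v in s.items()})
for n in("top","scene"):
    c=camera(n);save(c,n+"0.png");print(n,c["k1"],np.round(ray(c,320,240)[0],3))
    for q in("link","stand","lever","foam","dispenser","jar","roller","foot"):
        for r in regions_of(c,q)[:2]:
            m=r["mask"];print(q,round(r["confidence"],2),np.round(r["location"],1),m.sum(), np.round(atz(c,r["location"][1],r["location"][0],.04),3))
E
```

```text
{'time': np.float64(0.0), 'joint_pos': array([-1.495,  0.381,  1.298, -0.   ,  1.464, -0.215]), 'dq': array([ 0.002, -0.   ,  0.002,  0.   ,  0.002, -0.002]), 'joint_torque': array([ 1.0000e-03, -4.3792e+01, -2.2456e+01,  7.1000e-02,  3.5000e-02,
       -0.0000e+00]), 'tool_pos': array([ 0.158, -0.527,  0.238]), 'tool_rot': array([ 0.802, -0.597, -0.   , -0.001]), 'force': array([-1.182, -0.116, -0.412]), 'moment': array([-0.016, -0.032,  0.024]), 'width': np.float64(0.088)}
top -0.09820511836746326 [0.518 0.043 1.256]
link 0.87 [267.9 463.8] 788 [ 0.501 -0.361  0.04 ]
stand 0.58 [215.3 314.7] 6151 [0.641 0.011 0.04 ]
stand 0.26 [270.2 446.3] 4157 [ 0.497 -0.316  0.04 ]
lever 0.94 [221.7 271.6] 412 [0.627 0.118 0.04 ]
foam 0.59 [272.7 446.8] 4209 [ 0.49  -0.317  0.04 ]
foam 0.23 [216.6 317.2] 6354 [0.637 0.005 0.04 ]
dispenser 0.9 [274.9 143.5] 2223 [0.501 0.439 0.04 ]
dispenser 0.64 [196.8 457.6] 806 [ 0.681 -0.352  0.04 ]
jar 0.79 [181.1 392.6] 658 [ 0.723 -0.187  0.04 ]
roller 0.58 [198.1 457.2] 793 [ 0.678 -0.351  0.04 ]
foot 0.18 [224.3 274.9] 388 [0.62 0.11 0.04]
scene -0.06715963665998068 [0.939 0.66  0.925]
link 0.59 [163.5 281. ] 620 [ 0.508 -0.357  0.04 ]
link 0.59 [264.1 278.4] 7305 [ 0.67  -0.021  0.04 ]
stand 0.96 [265.9 277.9] 7078 [ 0.673 -0.016  0.04 ]
stand 0.31 [401.2 449.7] 3450 [0.52  0.438 0.04 ]
lever 0.58 [264.8 327.1] 510 [0.569 0.033 0.04 ]
foam 0.69 [177.1 286.8] 2635 [ 0.519 -0.295  0.04 ]
dispenser 0.96 [402.1 450.9] 3527 [0.52 0.44 0.04]
jar 0.86 [223.1 235.4] 868 [ 0.711 -0.192  0.04 ]
roller 0.67 [190.4 226.4] 612 [ 0.688 -0.319  0.04 ]
roller 0.61 [260.5 327.2] 454 [0.562 0.021 0.04 ]
foot 0.51 [256.5 295.3] 86 [ 0.624 -0.024  0.04 ]
```

```bash
python3 - <<'E'
import cv2
a=cv2.imread("pics/top0.png")[150:310,220:520];cv2.imwrite("pics/a.png",cv2.resize(a,(800,427),interpolation=cv2.INTER_CUBIC))
a=cv2.imread("pics/scene0.png")[140:340,180:440];cv2.imwrite("pics/b.png",cv2.resize(a,(780,600),interpolation=cv2.INTER_CUBIC))
E
```

```text
(no output)
```

View pics/a.png

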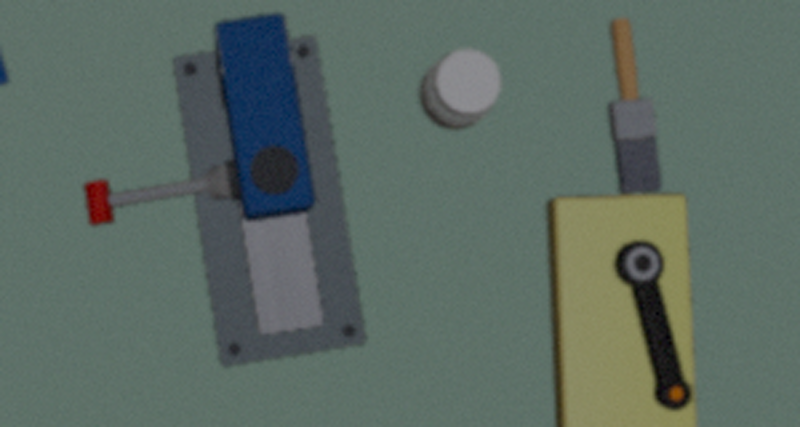

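View pics/b.png

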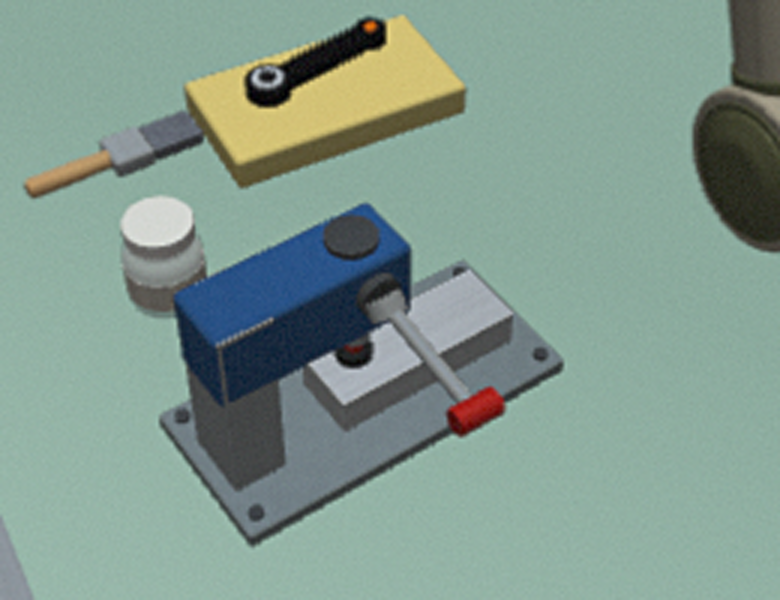

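The top crop shows the stand with its open front towards the robot, the lever to its +y side (red handle at crop 98,202), and the link on the foam with its eye at (640,263) and small end at (675,393). The scene crop agrees; the lever is partly lowered.

```bash
python3 - <<'E'
from h import *
c=camera("top"); s=camera("scene")
f=lambda u,v,z:atz(c,u/800*300+220,v/427*160+150,z)
P=np.array([f(175,57,.016),f(315,37,.016),f(366,343,.016),f(222,366,.016)])
print("base",P.round(3).tolist(),P.mean(0).round(4),[np.linalg.norm(P[i]-P[i-1]).round(3) for i in range(4)])
ax=(P[0]+P[1]-P[2]-P[3]);ya=np.degrees(np.arctan2(ax[1],ax[0]));print("yaw",ya)
H=np.array([f(246,217,.187),f(313,206,.187),f(285,14,.187),f(217,23,.187)]);print("head",H.round(3).tolist())
a=np.array([np.cos(np.radians(ya)),np.sin(np.radians(ya)),0])
print("axis from head front",(H[:2].mean(0)+.035*a).round(4),"disc",f(274,170,.188).round(4))
B=np.array([f(262,333,.046),f(322,324,.046)]);print("from bed",(B.mean(0)+.135*a).round(4))
e=f(640,263,.055);t=f(675,393,.053);d=e-t;print("link",e.round(4),t.round(4),np.linalg.norm(d),np.degrees(np.arctan2(d[1],d[0])))
# red handle triangulation
L=[]
for k in(c,s):
    h=cv2.cvtColor(k["pixels"],cv2.COLOR_RGB2HSV);m=(((h[...,0]<6)|(h[...,0]>174))&(h[...,1]>170)&(h[...,2]>70)).astype(np.uint8)
    n,_,st,ce=cv2.connectedComponentsWithStats(m);i=1+np.argmax(st[1:,4]);print(ce[i],st[i]);L.append(ray(k,*ce[i]))
A=np.zeros((3,3));b=np.zeros(3)
for o,d in L:
    d=d/np.linalg.norm(d);M=np.eye(3)-np.outer(d,d);A+=M;b+=M@o
X=np.linalg.solve(A,b);print("handle",X.round(4))
K=sense();w=camera("wrist");save(w,"w0.png");o,d=ray(w,320,240);print("wristcam",o.round(3),d.round(3))
E
```

```text
base [[0.757, 0.082, 0.016], [0.774, -0.053, 0.016], [0.481, -0.094, 0.016], [0.462, 0.043, 0.016]] [ 0.6186 -0.0055  0.016 ] [np.float64(0.298), np.float64(0.136), np.float64(0.296), np.float64(0.138)]
yaw 7.753248151276766
head [[0.591, 0.021, 0.187], [0.599, -0.034, 0.187], [0.759, -0.015, 0.187], [0.752, 0.041, 0.187]]
axis from head front [ 0.6295 -0.0021  0.187 ] disc [ 0.629 -0.003  0.188]
from bed [ 0.6303 -0.0042  0.046 ]
link [ 0.5497 -0.348   0.055 ] [ 0.4281 -0.3778  0.053 ] 0.12521857057830152 13.786216363887608
[256.44660194 225.42718447] [252 218  10  16 103]
[338.21290323 276.28387097] [330 269  18  15 155]
handle [0.609  0.1461 0.1485]
wristcam [ 0.238 -0.503  0.385] [-0.306 -0.093 -0.947]
```

```bash
cat >> h.py <<'E'
from scipy.spatial.transform import Rotation as Rn
O=np.array([.630,-.003,0]);YAW=7.75
def W(x,y,z): # stand -> world
    a=np.radians(YAW);return O+np.array([x*np.cos(a)-y*np.sin(a),x*np.sin(a)+y*np.cos(a),z])
def S(p):
    a=np.radians(YAW);d=np.array(p)-O;return np.array([d[0]*np.cos(a)+d[1]*np.sin(a),-d[0]*np.sin(a)+d[1]*np.cos(a),d[2]])
def go(X,yaw): # tool-frame shift (after turn in place) and turn to reach TCP X with tool x at yaw deg
    s=sense();R=Rn.from_quat(s["tool_rot"]);a=np.radians(yaw)
    G=Rn.from_matrix(np.array([[np.cos(a),np.sin(a),0],[np.sin(a),-np.cos(a),0],[0,0,-1]]).T.T)
    d=np.array(X)-s["tool_pos"]
    print("t",round(float(s["time"]),2),"shift now-frame",R.inv().apply(d).round(4),"goal-frame",G.inv().apply(d).round(4),"turn",(R.inv()*G).as_rotvec(degrees=True).round(2),"F",np.round(s["force"],1),"w",round(float(s["width"]),4),"stand",S(s["tool_pos"]).round(4))
E
python3 -m handwheel '[[[0,0,-0.008],[0,0,-7],-1],[[0,0,-0.008],[0,0,-7],-1],[[0,0,-0.008],[0,0,-7],-1],[[0,0,-0.008],[0,0,-7],-1],[[0,0,-0.008],[0,0,-7],-1],[[0,0,-0.008],[0,0,-7],-1],[[0,0,-0.008],[0,0,-7],-1],[[0,0,-0.008],[0,0,-7],-1],[[0,0,-0.008],[0,0,-7],-1],[[0,0,-0.008],[0,0,-7],-1]]' 30
python3 -c "
from h import *
go([.609,.146,.30],7.75)"
```

```text
time: 1.88
tool_pos: [0.1577, -0.5268, 0.3192]
tool_rot: [1.0, -0.026, 0.0, 0.0]
force: [0.1, -0.4, -0.3]
width: 0.0882
t 1.88 shift now-frame [ 0.4155 -0.6955  0.0192] goal-frame [ 0.5379 -0.6058  0.0192] turn [  0.    -0.   -10.74] F [ 0.1 -0.4 -0.3] w 0.0882 stand [-0.5386 -0.4554  0.3192]
```

```bash
python3 -m handwheel '[[[0,0,0],[0,0,-5.37],-1],[[0,0,0],[0,0,-5.37],-1],[[0.027,-0.0303,0],[0,0,0],-1],[[0.027,-0.0303,0],[0,0,0],-1],[[0.027,-0.0303,0],[0,0,0],-1],[[0.027,-0.0303,0],[0,0,0],-1],[[0.027,-0.0303,0],[0,0,0],-1],[[0.027,-0.0303,0],[0,0,0],-1],[[0.027,-0.0303,0],[0,0,0],-1],[[0.027,-0.0303,0],[0,0,0],-1]]'
python3 -m handwheel '[[[0.027,-0.0303,0],[0,0,0],-1],[[0.027,-0.0303,0],[0,0,0],-1],[[0.027,-0.0303,0],[0,0,0],-1],[[0.027,-0.0303,0],[0,0,0],-1],[[0.027,-0.0303,0],[0,0,0],-1],[[0.027,-0.0303,0],[0,0,0],-1],[[0.027,-0.0303,0],[0,0,0],-1],[[0.027,-0.0303,0],[0,0,0],-1],[[0.027,-0.0303,0],[0,0,0],-1],[[0,0,0],[0,0,0],-1]]'
python3 - <<'E'
from h import *
go([.609,.146,.135],7.75)
w=camera("wrist");save(w,"w1.png")
h=cv2.cvtColor(w["pixels"],cv2.COLOR_RGB2HSV);m=(((h[...,0]<6)|(h[...,0]>174))&(h[...,1]>150)&(h[...,2]>60)).astype(np.uint8)
n,_,st,ce=cv2.connectedComponentsWithStats(m);i=1+np.argmax(st[1:,4]);print(ce[i],st[i])
for z in(.1485,.153):print(S(atz(w,*ce[i],z)).round(4))
E
```

```text
time: 2.72
tool_pos: [0.3413, -0.2569, 0.319]
tool_rot: [0.998, 0.064, 0.0, 0.0]
force: [1.1, -0.6, 0.6]
width: 0.0883
time: 3.55
tool_pos: [0.5486, 0.048, 0.3178]
tool_rot: [0.998, 0.067, -0.0, -0.001]
force: [0.7, -0.0, -0.5]
width: 0.0883
t 3.55 shift now-frame [ 0.073  -0.0887  0.1829] goal-frame [ 0.073  -0.089   0.1828] turn [-0.09  0.01 -0.04] F [ 0.7 -0.  -0.5] w 0.0883 stand [-0.0737  0.0615  0.3178]
[405.12381853 117.69470699] [ 382  106   46   25 1058]
[-0.0015  0.1495  0.1485]
[-0.0026  0.1495  0.153 ]
```

View pics/w1.png

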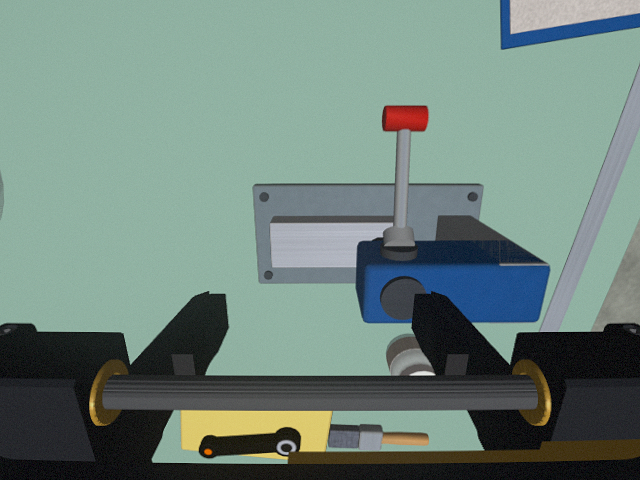

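The wrist picture shows the red handle at (405,118) and the stand parallel to the image rows (yaw confirmed); dispenser corner is top right, link at the bottom.

```bash
python3 -m handwheel '[[[0.025,-0.0295,0],[0,0,0],-1],[[0.024,-0.0295,0],[0,0,0],-1],[[0.024,-0.0295,0.01],[0,0,0],-1],[[0,0,0.035],[0,0,0],-1],[[0,0,0.035],[0,0,0],-1],[[0,0,0.035],[0,0,0],-1],[[0,0,0.035],[0,0,0],-1],[[0,0,0.033],[0,0,0],-1],[[0,0,0],[0,0,0],-1]]'
python3 -m handwheel '[[[0,0,0],[0,0,0],1],[[0,0,0],[0,0,0],1],[[0,0,0],[0,0,0],1],[[0,0,0],[0,0,0],1],[[0,0,0],[0,0,0],1],[[0,0,0],[0,0,0],1],[[0,0,0],[0,0,0],1],[[0,0,0],[0,0,0],1]]' 20
python3 -c "
from h import *
go(W(0,.150,.135),7.75)"
```

```text
time: 4.35
tool_pos: [0.6045, 0.1389, 0.1298]
tool_rot: [0.998, 0.064, -0.006, -0.0]
force: [-0.1, 0.2, -0.5]
width: 0.0881
time: 5.02
tool_pos: [0.6087, 0.1404, 0.1361]
tool_rot: [0.998, 0.065, 0.002, -0.0]
force: [19.9, 4.5, -7.9]
width: 0.0371
t 5.02 shift now-frame [ 0.0017 -0.005   0.0012] goal-frame [ 0.0017 -0.005   0.0011] turn [-0.   -0.22 -0.35] F [19.9  4.5 -7.9] w 0.0371 stand [-0.0017  0.145   0.1361]
```

```bash
python3 -m handwheel '[[[0.003,0,0],[0,0,0],1],[[0,-0.0006,-0.0115],[0,0,0],1],[[0,0.0006,-0.011],[0,0,0],1],[[0,0.0016,-0.0109],[0,0,0],1],[[0,0.0027,-0.0106],[0,0,0],1],[[0,0.0038,-0.0103],[0,0,0],1],[[0,0.0048,-0.0099],[0,0,0],1],[[0,0.0057,-0.0094],[0,0,0],1],[[0,0.0032,-0.0045],[0,0,0],1],[[0,0,0],[0,0,0],1]]' 35
python3 -c "
from h import *
go(W(0,.128,.2136),7.75)"
```

```text
time: 5.85
tool_pos: [0.6128, 0.1178, 0.2155]
tool_rot: [0.998, 0.064, -0.0, 0.0]
force: [-8.7, -0.8, -1.4]
width: 0.0355
t 5.85 shift now-frame [ 0.0007 -0.006   0.0019] goal-frame [ 0.0008 -0.006   0.0019] turn [ 0.03  0.04 -0.4 ] F [-8.7 -0.8 -1.4] w 0.0355 stand [-0.0008  0.122   0.2155]
```

Push slightly further against the stop, then check.

```bash
python3 -m handwheel '[[[0,0.0015,-0.002],[0,0,0],1],[[0,0.0015,-0.002],[0,0,0],1],[[0,0,0],[0,0,0],1]]'
python3 -m handwheel '[[[0,0.001,-0.0015],[0,0,0],1],[[0,0.001,-0.0015],[0,0,0],1],[[0,0,0],[0,0,0],1]]'
```

```text
time: 6.1
tool_pos: [0.613, 0.1159, 0.2179]
tool_rot: [0.998, 0.065, -0.001, -0.001]
force: [-4.8, 3.8, -11.3]
width: 0.0356
time: 6.35
tool_pos: [0.6129, 0.1157, 0.2182]
tool_rot: [0.998, 0.065, -0.003, -0.002]
force: [-0.3, 13.1, -25.2]
width: 0.0354
```

```bash
python3 -m handwheel '[[[0,-0.002,0.003],[0,0,0],1],[[0,0,0],[0,0,0],-1],[[0,0,0],[0,0,0],-1],[[0,0,0],[0,0,0],-1],[[0,0,0],[0,0,0],-1],[[0,0,0],[0,0,0],-1],[[0,0,-0.02],[0,0,0],-1],[[0,0,-0.03],[0,0,0],-1],[[0,0,-0.03],[0,0,0],-1],[[0,0,-0.025],[0,0,0],-1]]'
python3 -m handwheel '[[[0,0,0],[0,0,-6.85],-1],[[0,0,0],[0,0,-6.85],-1],[[0,0,0],[0,0,-6.85],-1],[[0,0,0],[0,0,-6.85],-1],[[0,0,0],[0,0,-6.85],-1],[[0,0,0],[0,0,-6.85],-1],[[0,0,0],[0,0,-6.85],-1],[[0,0,0],[0,0,-6.85],-1],[[0,0,0],[0,0,-6.85],-1],[[0,0,0],[0,0,-6.85],-1]]'
python3 - <<'E'
from h import *
L=[]
for n in("top","scene"):
    k=camera(n);h=cv2.cvtColor(k["pixels"],cv2.COLOR_RGB2HSV);m=(((h[...,0]<6)|(h[...,0]>174))&(h[...,1]>170)&(h[...,2]>70)).astype(np.uint8)
    n,_,st,ce=cv2.connectedComponentsWithStats(m);i=1+np.argmax(st[1:,4]);print(ce[i],st[i]);L.append(ray(k,*ce[i]))
A=np.zeros((3,3));b=np.zeros(3)
for o,d in L:
    d=d/np.linalg.norm(d);M=np.eye(3)-np.outer(d,d);A+=M;b+=M@o
print("handle",S(np.linalg.solve(A,b)).round(4))
go([.4623,-.3694,.22],103.8)
E
```

```text
time: 7.18
tool_pos: [0.6137, 0.1158, 0.3255]
tool_rot: [0.998, 0.064, 0.001, 0.0]
force: [0.1, 0.1, 0.7]
width: 0.0879
time: 8.02
tool_pos: [0.6138, 0.1158, 0.3232]
tool_rot: [0.787, 0.617, 0.0, 0.0]
force: [-0.0, 0.4, -0.1]
width: 0.088Traceback (most recent call last):
  File "<stdin>", line 5, in <module>
    return _wrapfunc(a, 'argmax', axis=axis, out=out, **kwds)
    return bound(*args, **kwds)
ValueError: attempt to get argmax of an empty sequence
```

Occluded by the gripper in the top view; check later.

```bash
python3 -m handwheel '[[[0,0,0],[0,0,-6.85],-1],[[0,0,0],[0,0,-6.85],-1],[[0,0,0],[0,0,-6.85],-1],[[0,0,0],[0,0,-6.85],-1]]'
python3 -c "
from h import *
go([.4623,-.3694,.22],103.8)"
```

```text
time: 8.4
tool_pos: [0.6138, 0.1159, 0.3232]
tool_rot: [0.619, 0.785, 0.0, 0.0]
force: [0.4, -0.5, -0.3]
width: 0.088
t 8.4 shift now-frame [-0.4366 -0.2603  0.1031] goal-frame [-0.4351 -0.2629  0.1032] turn [ 0.04  0.02 -0.34] F [ 0.4 -0.5 -0.3] w 0.088 stand [-0.      0.12    0.3232]
```

```bash
python3 -m handwheel '[[[-0.0335,-0.020,0],[0,0,0],-1],[[-0.0335,-0.020,0],[0,0,0],-1],[[-0.0335,-0.020,0],[0,0,0],-1],[[-0.0335,-0.020,0],[0,0,0],-1],[[-0.0335,-0.020,0],[0,0,0],-1],[[-0.0335,-0.020,0],[0,0,0],-1],[[-0.0335,-0.020,0],[0,0,0],-1],[[-0.0335,-0.020,0.01],[0,0,0],-1],[[-0.0335,-0.020,0.01],[0,0,0],-1],[[-0.0335,-0.020,0.01],[0,0,0],-1]]'
python3 -m handwheel '[[[-0.0335,-0.020,0.024],[0,0,0],-1],[[-0.0335,-0.020,0.024],[0,0,0],-1],[[-0.0335,-0.020,0.024],[0,0,0],-1],[[0,0,0],[0,0,0],-1]]'
python3 - <<'E'
from h import *
go([.4623,-.3694,.04],103.8)
L=[]
for n in("top","scene"):
    k=camera(n);h=cv2.cvtColor(k["pixels"],cv2.COLOR_RGB2HSV);m=(((h[...,0]<6)|(h[...,0]>174))&(h[...,1]>170)&(h[...,2]>70)).astype(np.uint8)
    n,_,st,ce=cv2.connectedComponentsWithStats(m);i=1+np.argmax(st[1:,4]);print(ce[i],st[i]);L.append(ray(k,*ce[i]))
A=np.zeros((3,3));b=np.zeros(3)
for o,d in L:
    d=d/np.linalg.norm(d);M=np.eye(3)-np.outer(d,d);A+=M;b+=M@o
print("handle",S(np.linalg.solve(A,b)).round(4))
w=camera("wrist");save(w,"w2.png")
for r in regions_of(w,"link")[:1]:print(r["confidence"],r["location"],r["mask"].sum())
for q in([.5497,-.348,.055],[.4281,-.3778,.053]):print(proj(w,q))
E
```

```text
time: 9.23
tool_pos: [0.4952, -0.2579, 0.2931]
tool_rot: [0.622, 0.783, -0.0, 0.001]
force: [1.5, 0.6, 0.3]
width: 0.0885
time: 9.57
tool_pos: [0.461, -0.3619, 0.2229]
tool_rot: [0.624, 0.782, -0.0, -0.003]
force: [-0.6, -0.1, -1.1]
width: 0.0878
t 9.57 shift now-frame [-0.0085  0.0003  0.1829] goal-frame [-0.0076 -0.0005  0.1829] turn [-0.23 -0.26 -0.97] F [-0.6 -0.1 -1.1] w 0.0878 stand [-0.2158 -0.3328  0.2229]
[263.32116788 220.81751825] [259 213  10  17 137]
[333.65853659 243.40243902] [324 237  19  14 164]
handle [-0.0011  0.1287  0.2277]
0.87 [242.3, 306.4] 4557
[310.77406233 299.94450895]
[307.96833276 176.22273373]
```

View pics/w2.png

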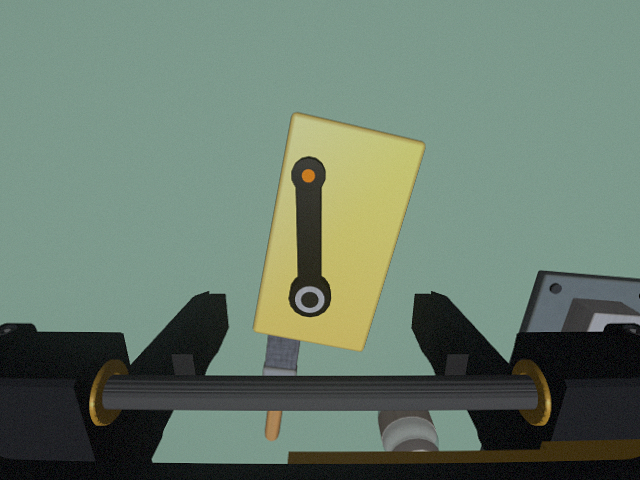

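The wrist picture shows the link eye at (310,298) and small end at (308,176), within 2 px of prediction; the handle triangulates to the fully-up position.

```bash
python3 - <<'E'
from h import *
w=camera("wrist")
h=cv2.cvtColor(w["pixels"],cv2.COLOR_RGB2HSV)
m=((h[...,0]>8)&(h[...,0]<18)&(h[...,1]>170)&(h[...,2]>120)).astype(np.uint8);m[:140]=0;m[210:]=0
v,u=np.nonzero(m);t=atz(w,u.mean(),v.mean(),.053);print(u.mean(),v.mean(),len(u))
m=np.zeros((480,640),np.uint8);m[270:325,280:340]=((h[...,2]>100)&(h[...,1]<60))[270:325,280:340]
cs=cv2.findContours(m,cv2.RETR_EXTERNAL,cv2.CHAIN_APPROX_NONE)[0];k=max(cs,key=cv2.contourArea);e0=cv2.fitEllipse(k);print(e0)
e=atz(w,*e0[0],.055);d=e-t;y=np.degrees(np.arctan2(d[1],d[0]));print(e.round(4),t.round(4),np.linalg.norm(d),y)
g=e-.09*d/np.linalg.norm(d);g[2]=.039;print(g.round(4));go(g,90+y)
E
```

```text
307.2279411764706 172.97794117647058 136
((308.2138671875, 296.40716552734375), (25.52756118774414, 28.462053298950195), 93.85150146484375)
[ 0.5487 -0.35    0.055 ] [ 0.4272 -0.3783  0.053 ] 0.12481876203647775 13.099575232106597
[ 0.4611 -0.3704  0.039 ]
t 9.82 shift now-frame [-0.0121 -0.007   0.1897] goal-frame [-0.0125 -0.0067  0.1897] turn [0.07 0.11 0.23] F [0.  0.8 0.5] w 0.0882 stand [-0.2114 -0.3282  0.2287]
```

```bash
python3 -m handwheel '[[[-0.0063,-0.0035,0.02],[0,0,0.2],-1],[[-0.0062,-0.0032,0.03],[0,0,0],-1],[[0,0,0.035],[0,0,0],-1],[[0,0,0.035],[0,0,0],-1],[[0,0,0.03],[0,0,0],-1],[[0,0,0.02],[0,0,0],-1],[[0,0,0.012],[0,0,0],-1],[[0,0,0.007],[0,0,0],-1],[[0,0,0],[0,0,0],-1],[[0,0,0],[0,0,0],-1]]'
python3 -c "
from h import *
go([.4611,-.3704,.039],103.1)"
```

```text
time: 10.65
tool_pos: [0.4611, -0.3711, 0.0394]
tool_rot: [0.622, 0.783, -0.0, 0.001]
force: [0.5, 0.1, 1.2]
width: 0.0877
t 10.65 shift now-frame [0.0007 0.0001 0.0004] goal-frame [0.0007 0.0001 0.0004] turn [0.04 0.09 0.05] F [0.5 0.1 1.2] w 0.0877 stand [-0.217  -0.342   0.0394]
```

```bash
python3 -m handwheel '[[[0,0,0],[0,0,0],1],[[0,0,0],[0,0,0],1],[[0,0,0],[0,0,0],1],[[0,0,0],[0,0,0],1],[[0,0,0],[0,0,0],1],[[0,0,0],[0,0,0],1],[[0,0,0],[0,0,0],1],[[0,0,0],[0,0,0],1],[[0,0,0],[0,0,0],1],[[0,0,0],[0,0,0],1]]' 30
python3 -c "
from h import *
go([.4611,-.3704,.039],103.1)"
```

```text
time: 11.48
tool_pos: [0.4603, -0.3712, 0.0383]
tool_rot: [0.622, 0.783, 0.0, -0.0]
force: [-0.1, 0.8, 1.6]
width: 0.0237
t 11.48 shift now-frame [ 0.0006  0.0009 -0.0007] goal-frame [ 0.0006  0.0009 -0.0007] turn [-0.   -0.01 -0.  ] F [-0.1  0.8  1.6] w 0.0237 stand [-0.2178 -0.3419  0.0383]
```

```bash
python3 -m handwheel '[[[0,0,-0.005],[0,0,0],1],[[0,0,-0.01],[0,0,0],1],[[0,0,-0.02],[0,0,0],1],[[0,0,-0.025],[0,0,0],1],[[0,0,-0.02],[0,0,0],1],[[0,0,-0.01],[0,0,1.35],1],[[0,0,0],[0,0,2],1],[[0,0,0],[0,0,2],1],[[0,0,0],[0,0,0],1],[[0,0,0],[0,0,0],1]]'
python3 -c "
from h import *
go(W(-.28,0,.13),97.75)"
```

```text
time: 12.32
tool_pos: [0.4602, -0.3711, 0.1282]
tool_rot: [0.658, 0.753, 0.0, -0.0]
force: [0.1, -0.3, -2.4]
width: 0.0236
t 12.32 shift now-frame [ 0.3419 -0.062  -0.0016] goal-frame [ 0.3418 -0.0621 -0.0018] turn [-0.02 -0.03  0.02] F [ 0.1 -0.3 -2.4] w 0.0236 stand [-0.2179 -0.3418  0.1282]
```

```bash
python3 -m handwheel '[[[0.018,-0.004,0],[0,0,0],1],[[0.034,-0.0062,0],[0,0,0],1],[[0.037,-0.0062,0],[0,0,0],1],[[0.037,-0.0062,0],[0,0,0],1],[[0.037,-0.0062,0],[0,0,0],1],[[0.037,-0.0062,0],[0,0,0],1],[[0.037,-0.0062,0],[0,0,0],1],[[0.037,-0.0062,0],[0,0,0],1],[[0.037,-0.0062,0],[0,0,0],1],[[0.0308,-0.0084,0],[0,0,0],1]]'
python3 -m handwheel '[[[0,0,0.02],[0,0,0],1],[[0,0,0.02],[0,0,0],1],[[0,0,0.015],[0,0,0],1],[[0,0,0.007],[0,0,0],1],[[0,0,0],[0,0,0],1],[[0,0,0],[0,0,0],1]]'
python3 - <<'E'
from h import *
go(W(-.09,0,.064),97.75)
for n in("top","scene"):
    c=camera(n);save(c,n+"3.png")
a=cv2.imread("pics/top3.png")[180:320,220:460];b=cv2.imread("pics/scene3.png")[160:300,200:440]
cv2.imwrite("pics/c.png",np.vstack([cv2.resize(k,(514,300),interpolation=cv2.INTER_CUBIC) for k in(a,b)]))
E
```

```text
time: 13.15
tool_pos: [0.3518, -0.039, 0.1284]
tool_rot: [0.657, 0.754, 0.0, -0.0]
force: [1.5, 0.1, -2.6]
width: 0.0235
time: 13.65
tool_pos: [0.3528, -0.0409, 0.0664]
tool_rot: [0.658, 0.753, -0.0, -0.0]
force: [0.4, 0.5, -2.1]
width: 0.0236
t 13.65 shift now-frame [1.000e-04 1.897e-01 2.300e-03] goal-frame [0.0002 0.1897 0.0024] turn [-0.03 -0.02  0.02] F [ 0.4  0.5 -2.1] w 0.0236 stand [-2.797e-01 -2.000e-04  6.640e-02]
```

View pics/c.png

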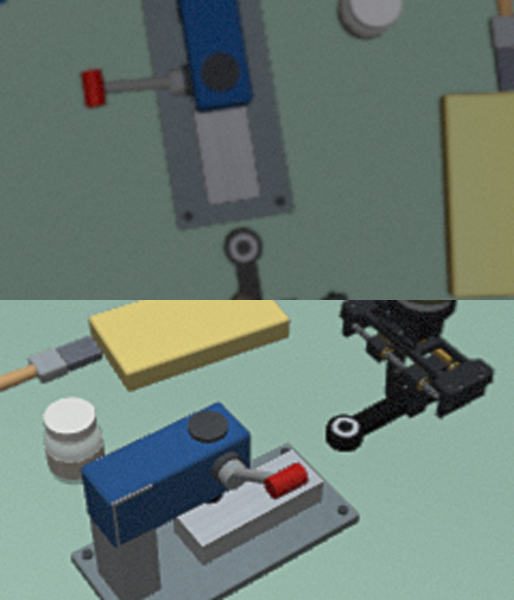

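The link hangs in the gripper in front of the stand, eye at crop (244,247) top and (346,428) scene; lever is up.

```bash
python3 - <<'E'
from h import *
L=[]
for n,(u0,v0) in(("top",(334,295)),("scene",(361,220))):
    c=camera(n);h=cv2.cvtColor(c["pixels"],cv2.COLOR_RGB2HSV);r=12
    m=((h[...,2]>95)&(h[...,1]<60)).astype(np.uint8);k=np.zeros_like(m);k[v0-r:v0+r,u0-r:u0+r]=m[v0-r:v0+r,u0-r:u0+r]
    cs=cv2.findContours(k,cv2.RETR_EXTERNAL,cv2.CHAIN_APPROX_NONE)[0];q=max(cs,key=len);e=cv2.fitEllipse(q);print(n,np.round(e[0],1),np.round(e[1],1))
    L.append(ray(c,*e[0]));print(S(atz(c,*e[0],.0827)).round(4))
A=np.zeros((3,3));b=np.zeros(3)
for o,d in L:
    d=d/np.linalg.norm(d);M=np.eye(3)-np.outer(d,d);A+=M;b+=M@o
print("eye",S(np.linalg.solve(A,b)).round(4))
E
```

```text
top [333.6 295.4] [24.6 27.1]
[-0.1878 -0.0008  0.0827]
scene [360.8 219.7] [25.4 26.8]
[-0.1853  0.0033  0.0827]
eye [-0.1885 -0.0008  0.0775]
```

```bash
python3 - <<'E'
from h import *
L=[]
for n,(u0,v0) in(("top",(334,295)),("scene",(361,220))):
    c=camera(n);p=cv2.resize(c["pixels"][v0-14:v0+14,u0-14:u0+14],None,fx=10,fy=10,interpolation=cv2.INTER_CUBIC);h=cv2.cvtColor(p,cv2.COLOR_RGB2HSV)
    m=((h[...,2]>105)).astype(np.uint8);nn,l,st,ce=cv2.connectedComponentsWithStats(m)
    cand=[i for i in range(1,nn) if st[i,0]>20 and st[i,1]>20 and st[i,0]+st[i,2]<260 and st[i,1]+st[i,3]<260];i=max(cand,key=lambda j:st[j,4])
    print(n,st[i]); 
    cc=cv2.fitEllipse(max(cv2.findContours((l==i).astype(np.uint8),cv2.RETR_EXTERNAL,cv2.CHAIN_APPROX_NONE)[0],key=len));print(cc)
    u,v=u0-14+(cc[0][0]+.5)/10-.5,v0-14+(cc[0][1]+.5)/10-.5
    L.append(ray(c,u,v));print(u,v,S(atz(c,u,v,.0827)).round(4))
A=np.zeros((3,3));b=np.zeros(3)
for o,d in L:
    d=d/np.linalg.norm(d);M=np.eye(3)-np.outer(d,d);A+=M;b+=M@o
print("eye",S(np.linalg.solve(A,b)).round(4))
E
```

```text
top [  81   88  114  115 3917]
((138.56272888183594, 144.56216430664062), (110.93775177001953, 111.64584350585938), 53.83317947387695)
333.4062728881836 295.00621643066404 [-0.1869 -0.0004  0.0827]
scene [  79   88  127   91 6384]
((142.4763946533203, 132.08677673339844), (90.29756927490234, 126.09600067138672), 95.23300170898438)
360.79763946533205 218.75867767333983 [-0.1873  0.0009  0.0827]
eye [-0.1874 -0.      0.082 ]
```

```bash
python3 -m handwheel '[[[0,0.02,0],[0,0,0],1],[[0,0.03,0],[0,0,0],1],[[0,0.03,0.0005],[0,0,0],1],[[0,0.03,0.0005],[0,0,0],1],[[0,0.03,0.001],[0,0,0],1],[[0,0.022,0],[0,0,0],1],[[0,0.015,0],[0,0,0],1],[[0,0.01,0],[0,0,0],1],[[0,0,0],[0,0,0],1],[[0,0,0],[0,0,0],1]]'
python3 -m handwheel '[[[0,0,0.003],[0,0,0],1],[[0,0,0.002],[0,0,0],1],[[0,0,0],[0,0,0],1],[[0,0,0],[0,0,0],1]]'
python3 -c "
from h import *
go(W(-.0923,0,.05),97.75)"
```

```text
time: 14.78
tool_pos: [0.5378, -0.0156, 0.0642]
tool_rot: [0.658, 0.753, -0.0, -0.0]
force: [-0.2, -0.4, -2.2]
width: 0.0235
time: 15.12
tool_pos: [0.5377, -0.0158, 0.0593]
tool_rot: [0.658, 0.753, -0.0, -0.0]
force: [0.4, -0.6, -1.0]
width: 0.0237
t 15.12 shift now-frame [0.0002 0.0009 0.0093] goal-frame [0.0002 0.0009 0.0093] turn [-0.03 -0.01 -0.01] F [ 0.4 -0.6 -1. ] w 0.0237 stand [-0.0932 -0.0002  0.0593]
```

Lower by 1–1.5 mm steps until contact.

```bash
python3 -m handwheel '[[[0,0.0009,0.001],[0,0,0],1],[[0,0,0.001],[0,0,0],1],[[0,0,0],[0,0,0],1]]'
python3 -m handwheel '[[[0,0,0.001],[0,0,0],1],[[0,0,0.001],[0,0,0],1],[[0,0,0],[0,0,0],1]]'
python3 -m handwheel '[[[0,0,0.001],[0,0,0],1],[[0,0,0],[0,0,0],1],[[0,0,0],[0,0,0],1]]'
```

```text
time: 15.37
tool_pos: [0.5389, -0.0156, 0.0572]
tool_rot: [0.658, 0.753, -0.0, -0.0]
force: [-0.3, -0.6, -1.3]
width: 0.0241
time: 15.62
tool_pos: [0.539, -0.0156, 0.0553]
tool_rot: [0.658, 0.753, 0.0, 0.0]
force: [0.0, 0.2, -1.0]
width: 0.0233
time: 15.87
tool_pos: [0.5391, -0.0156, 0.0552]
tool_rot: [0.658, 0.753, 0.0, 0.0]
force: [-3.9, 0.6, 7.8]
width: 0.0234
```

```bash
python3 -m handwheel '[[[0,0,-0.0007],[0,0,0],1],[[0,0,0],[0,0,0],-1],[[0,0,0],[0,0,0],-1],[[0,0,0],[0,0,0],-1],[[0,0,0],[0,0,0],-1],[[0,0,0],[0,0,0],-1],[[0,0,0],[0,0,0],-1],[[0,0,-0.01],[0,0,0],-1],[[0,0,-0.02],[0,0,0],-1]]'
python3 -m handwheel '[[[0,0,-0.03],[0,0,0],-1],[[0,-0.01,-0.035],[0,0,0],-1],[[0,-0.01,-0.035],[0,0,0],-1],[[0,-0.01,-0.035],[0,0,0],-1],[[0,-0.03,-0.02],[0,0,0],-1],[[0,-0.04,0],[0,0,0],-1],[[0,-0.03,0],[0,0,0],-1],[[0,0,0],[0,0,0],-1],[[0,0,0],[0,0,0],-1]]'
python3 - <<'E'
from h import *
go(W(-.2,0,.25),97.75)
w=camera("wrist");save(w,"w4.png");s=camera("scene");save(s,"s4.png");t=camera("top")
for c in(w,t):
    h=cv2.cvtColor(c["pixels"],cv2.COLOR_RGB2HSV);m=((h[...,0]>8)&(h[...,0]<20)&(h[...,1]>150)&(h[...,2]>100)).astype(np.uint8)
    e=proj(c,W(-.125,0,.069)).astype(int);k=np.zeros_like(m);k[e[1]-25:e[1]+25,e[0]-25:e[0]+25]=m[e[1]-25:e[1]+25,e[0]-25:e[0]+25]
    v,u=np.nonzero(k);print(e,len(u),S(atz(c,u.mean(),v.mean(),.0695)).round(4) if len(u) else "")
a=w["pixels"][:,:,::-1];b=cv2.resize(s["pixels"][190:310,220:380,::-1],(640,480),interpolation=cv2.INTER_CUBIC)
cv2.imwrite("pics/d.png",cv2.resize(np.hstack([a,b]),(800,300)))
cv2.imwrite("pics/e.png",b)
E
```

```text
time: 16.62
tool_pos: [0.538, -0.0154, 0.0842]
tool_rot: [0.658, 0.753, -0.001, -0.002]
force: [0.5, 0.1, 0.1]
width: 0.0752
time: 17.37
tool_pos: [0.4096, -0.0332, 0.2412]
tool_rot: [0.658, 0.753, 0.0, 0.001]
force: [-0.4, 0.2, -1.0]
width: 0.0881
t 17.37 shift now-frame [ 0.0002  0.0225 -0.0088] goal-frame [ 0.0002  0.0225 -0.0088] turn [ 0.11  0.05 -0.06] F [-0.4  0.2 -1. ] w 0.0881 stand [-2.225e-01 -2.000e-04  2.412e-01]
[320 308] 99 [-0.1246 -0.0011  0.0695]
[328 269] 18 [-0.1242 -0.0011  0.0695]
```

View pics/d.png

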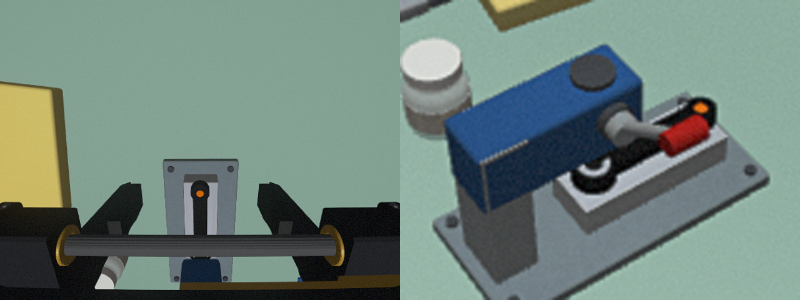

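```bash
python3 - <<'E'
from h import *
s=camera("scene");x0,y0=258,218;f=8
b=cv2.resize(s["pixels"][y0:y0+75,x0:x0+100,::-1],None,fx=f,fy=f,interpolation=cv2.INTER_CUBIC)
def circ(z,r,col,x=0):
    q=np.array([(proj(s,W(x+r*np.cos(a),r*np.sin(a),z))-[x0,y0]+.5)*f-.5 for a in np.linspace(0,6.283,40)]);cv2.polylines(b,[q.astype(int)],True,col,1)
circ(.0715,.015,(0,255,255));circ(.0515,.022,(0,255,0));circ(.089,.015,(255,0,255));circ(.0695,.016,(0,255,0),-.125)
cv2.imwrite("pics/f.png",b)
w=camera("wrist");print([proj(w,W(x,y,.0515)).round(1).tolist() for x,y in((-.135,.03),(-.135,-.03))])
row=w["pixels"][296:302,260:380].mean((0,2));print(row.round().astype(int).tolist())
row=w["pixels"][325:330,260:380].mean((0,2));print(row.round().astype(int).tolist())
E
```

```text
[[348.7, 292.0], [292.4, 292.0]]
[147, 150, 111, 100, 110, 112, 114, 114, 113, 113, 112, 113, 112, 110, 112, 112, 114, 112, 113, 112, 112, 114, 112, 111, 111, 113, 114, 112, 113, 113, 112, 113, 111, 125, 156, 164, 162, 160, 163, 163, 162, 160, 161, 162, 167, 104, 38, 23, 26, 30, 30, 30, 34, 31, 34, 32, 35, 33, 29, 33, 35, 31, 34, 34, 29, 34, 32, 30, 27, 30, 27, 29, 22, 32, 81, 160, 161, 162, 161, 158, 155, 160, 159, 159, 158, 158, 160, 158, 136, 112, 110, 111, 112, 112, 112, 113, 113, 114, 113, 114, 114, 113, 113, 112, 113, 114, 113, 114, 114, 116, 115, 115, 113, 113, 112, 114, 113, 112, 101, 92]
[146, 147, 146, 150, 113, 106, 112, 114, 114, 113, 111, 113, 112, 113, 112, 113, 111, 112, 113, 112, 112, 112, 112, 112, 113, 112, 114, 111, 112, 112, 111, 112, 113, 109, 141, 164, 166, 162, 160, 163, 163, 161, 164, 161, 163, 164, 164, 170, 104, 41, 27, 28, 29, 28, 27, 30, 30, 33, 29, 29, 30, 29, 29, 30, 28, 31, 29, 28, 29, 31, 21, 74, 159, 166, 166, 160, 163, 165, 164, 158, 160, 159, 160, 159, 159, 161, 164, 152, 99, 109, 113, 113, 112, 112, 113, 111, 111, 113, 112, 113, 114, 113, 114, 115, 112, 111, 113, 113, 112, 112, 112, 112, 113, 116, 115, 114, 108, 96, 149, 147]
```

View pics/f.png

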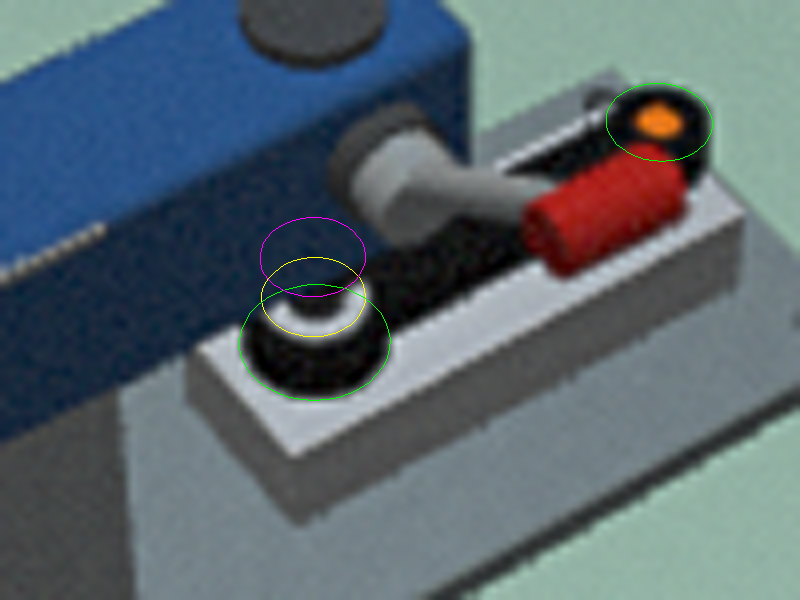

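The overlay matches: eye circle on its predicted place on the axis, link lying flat and parallel to the bed (about 1 mm off its centreline). Now the lever.

```bash
python3 -m handwheel '[[[0,0,-0.015],[0,0,6.92],-1],[[0,0,-0.015],[0,0,6.92],-1],[[0,0,-0.015],[0,0,6.92],-1],[[0,0,-0.015],[0,0,6.92],-1],[[0,0,-0.015],[0,0,6.92],-1],[[0,0,-0.01],[0,0,6.92],-1],[[0,0,0],[0,0,6.92],-1],[[0,0,0],[0,0,6.92],-1],[[0,0,0],[0,0,6.92],-1],[[0,0,0],[0,0,6.92],-1]]'
python3 -m handwheel '[[[0,0,0],[0,0,6.92],-1],[[0,0,0],[0,0,6.92],-1],[[0,0,0],[0,0,6.92],-1],[[0.027,-0.0155,0],[0,0,0],-1],[[0.03,-0.0165,0],[0,0,0],-1],[[0.03,-0.0165,0],[0,0,0],-1],[[0.03,-0.0165,0],[0,0,0],-1],[[0.03,-0.0165,0],[0,0,0],-1],[[0.03,-0.0165,0],[0,0,0],-1],[[0.03,-0.0165,0],[0,0,0],-1]]'
python3 -m handwheel '[[[0.015,-0.0145,0],[0,0,0],-1],[[0,0,0],[0,0,0],-1],[[0,0,0],[0,0,0],-1]]'
python3 -c "
from h import *
go(W(0,.129,.2137),7.75)"
```

```text
time: 18.45
tool_pos: [0.4108, -0.0331, 0.3248]
tool_rot: [0.97, 0.244, -0.0, -0.0]
force: [0.3, -0.2, 0.9]
width: 0.0881
time: 19.28
tool_pos: [0.6014, 0.1101, 0.3242]
tool_rot: [0.998, 0.068, -0.0, -0.0]
force: [-0.1, -0.5, 0.6]
width: 0.0884
time: 19.53
tool_pos: [0.6132, 0.1256, 0.3237]
tool_rot: [0.998, 0.069, -0.001, 0.0]
force: [0.3, -0.3, 0.4]
width: 0.0881
t 19.53 shift now-frame [-0.0005  0.0007  0.11  ] goal-frame [-0.0007  0.0007  0.11  ] turn [-0.01  0.11  0.14] F [ 0.3 -0.3  0.4] w 0.0881 stand [0.0007 0.1297 0.3237]
```

```bash
python3 -m handwheel '[[[-0.0013,0,0.02],[0,0,0],-1],[[0,0,0.03],[0,0,0],-1],[[0,0,0.03],[0,0,0],-1],[[0,0,0.02],[0,0,0],-1],[[0,0,0.01],[0,0,0],-1],[[0,0,0],[0,0,0],-1],[[0,0,0],[0,0,0],-1]]'
python3 -m handwheel '[[[0,0,0],[0,0,0],1],[[0,0,0],[0,0,0],1],[[0,0,0],[0,0,0],1],[[0,0,0],[0,0,0],1],[[0,0,0],[0,0,0],1],[[0,0,0],[0,0,0],1],[[0,0,0],[0,0,0],1],[[0,0,0],[0,0,0],1]]' 35
python3 -c "
from h import *
go(W(0,.129,.2137),7.75)"
```

```text
time: 20.12
tool_pos: [0.6116, 0.1242, 0.2161]
tool_rot: [0.998, 0.068, 0.001, 0.0]
force: [-0.1, -0.6, 0.1]
width: 0.0885
time: 20.78
tool_pos: [0.6114, 0.1246, 0.215]
tool_rot: [0.998, 0.068, -0.0, -0.0]
force: [0.5, -0.5, -0.7]
width: 0.0368
t 20.78 shift now-frame [ 0.0013 -0.      0.0013] goal-frame [ 0.0013 -0.      0.0013] turn [-0.    0.    0.04] F [ 0.5 -0.5 -0.7] w 0.0368 stand [-0.0013  0.129   0.215 ]
```

```bash
python3 -m handwheel '[[[0,-0.0032,0.0045],[0,0,0],1],[[0,-0.0057,0.0094],[0,0,0],1],[[0,-0.0048,0.0099],[0,0,0],1],[[0,-0.0038,0.0103],[0,0,0],1],[[0,-0.0027,0.0106],[0,0,0],1],[[0,0,0],[0,0,0],1],[[0,0,0],[0,0,0],1]]'
python3 -m handwheel '[[[0,-0.0005,0.0025],[0,0,0],1],[[0,-0.0005,0.0025],[0,0,0],1],[[0,0,0],[0,0,0],1],[[0,0,0],[0,0,0],1]]'
python3 -m handwheel '[[[0,-0.0003,0.0025],[0,0,0],1],[[0,-0.0003,0.0025],[0,0,0],1],[[0,0,0],[0,0,0],1],[[0,0,0],[0,0,0],1]]'
python3 -m handwheel '[[[0,-0.0002,0.0025],[0,0,0],1],[[0,-0.0001,0.0025],[0,0,0],1],[[0,0,0],[0,0,0],1],[[0,0,0],[0,0,0],1]]'
```

```text
time: 21.37
tool_pos: [0.6089, 0.1454, 0.1697]
tool_rot: [0.998, 0.068, 0.0, -0.0]
force: [4.5, 3.7, -5.2]
width: 0.0354
time: 21.7
tool_pos: [0.6088, 0.146, 0.1663]
tool_rot: [0.998, 0.068, 0.001, -0.0]
force: [-0.2, 2.3, 5.2]
width: 0.0355
time: 22.03
tool_pos: [0.6087, 0.1467, 0.1614]
tool_rot: [0.998, 0.068, 0.001, -0.0]
force: [-1.0, 4.7, 6.5]
width: 0.036
time: 22.37
tool_pos: [0.6087, 0.1471, 0.1565]
tool_rot: [0.998, 0.068, 0.001, -0.0]
force: [-0.2, 5.0, 7.3]
width: 0.0357
```

```bash
python3 -m handwheel '[[[0,-0.0001,0.0025],[0,0,0],1],[[0,0,0.0025],[0,0,0],1],[[0,0,0],[0,0,0],1],[[0,0,0],[0,0,0],1]]'
python3 -m handwheel '[[[0,0,0.002],[0,0,0],1],[[0,0,0.002],[0,0,0],1],[[0,0,0],[0,0,0],1],[[0,0,0],[0,0,0],1]]'
python3 - <<'E'
from h import *
s=sense();print(S(s["tool_pos"]).round(4))
c=camera("scene");x0,y0=258,205;f=8
b=cv2.resize(c["pixels"][y0:y0+75,x0:x0+100,::-1],None,fx=f,fy=f,interpolation=cv2.INTER_CUBIC);cv2.imwrite("pics/g.png",b)
E
```

```text
time: 22.7
tool_pos: [0.6087, 0.1473, 0.1516]
tool_rot: [0.998, 0.068, 0.001, -0.0]
force: [-0.5, 4.7, 8.6]
width: 0.0354
time: 23.03
tool_pos: [0.6087, 0.1473, 0.1477]
tool_rot: [0.998, 0.068, 0.001, -0.0]
force: [-1.1, 4.0, 9.2]
width: 0.0355
[-0.0009  0.1518  0.1477]
```

View pics/g.png

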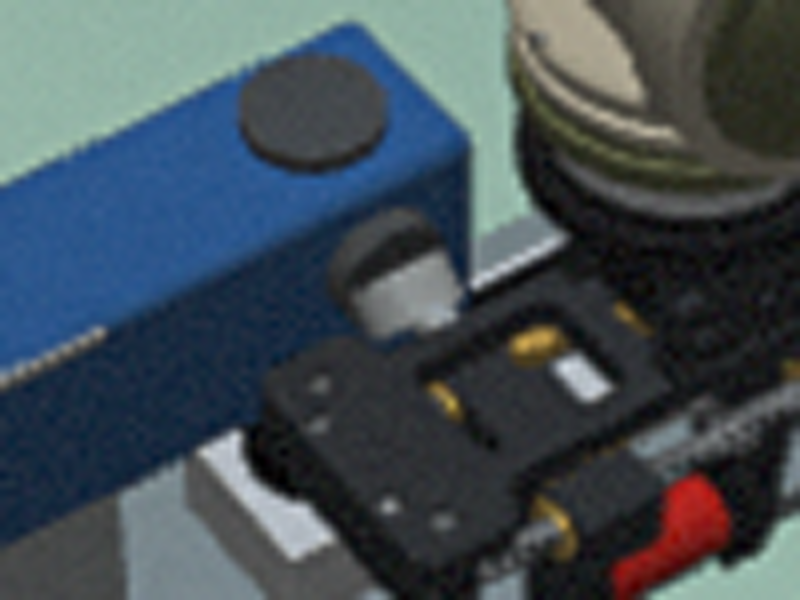

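```bash
python3 -m handwheel '[[[0,0,0],[0,0,0],-1],[[0,0,0],[0,0,0],-1],[[0,0,0],[0,0,0],-1],[[0,0,0],[0,0,0],-1],[[0,0,0],[0,0,0],-1],[[0,0,-0.01],[0,0,0],-1],[[0,0,-0.03],[0,0,0],-1],[[0,0,-0.04],[0,0,0],-1],[[0,0,-0.04],[0,0,0],-1],[[0,0,-0.03],[0,0,0],-1]]'
python3 -m handwheel '[[[-0.03,0,-0.01],[0,0,0],-1],[[-0.04,0,0],[0,0,0],-1],[[-0.04,0,0],[0,0,0],-1],[[-0.04,0,0],[0,0,0],-1],[[-0.04,0,0],[0,0,0],-1],[[0,0,0],[0,0,0],-1],[[0,0,0],[0,0,0],-1]]'
python3 - <<'E'
from h import *
L=[]
for n in("top","scene"):
    k=camera(n);h=cv2.cvtColor(k["pixels"],cv2.COLOR_RGB2HSV);m=(((h[...,0]<6)|(h[...,0]>174))&(h[...,1]>170)&(h[...,2]>70)).astype(np.uint8)
    q,_,st,ce=cv2.connectedComponentsWithStats(m);i=1+np.argmax(st[1:,4]);print(ce[i],st[i]);L.append(ray(k,*ce[i]))
A=np.zeros((3,3));b=np.zeros(3)
for o,d in L:
    d=d/np.linalg.norm(d);M=np.eye(3)-np.outer(d,d);A+=M;b+=M@o
p=S(np.linalg.solve(A,b));print("handle",p.round(4),"theta",.65-np.arcsin((p[2]-.16)/.11))
x0,y0=258,205;f=8
b=cv2.resize(k["pixels"][y0:y0+75,x0:x0+100,::-1],None,fx=f,fy=f,interpolation=cv2.INTER_CUBIC)
def circ(z,r,col):
    q=np.array([(proj(k,W(r*np.cos(a),r*np.sin(a),z))-[x0,y0]+.5)*f-.5 for a in np.linspace(0,6.283,40)]);cv2.polylines(b,[q.astype(int)],True,col,1)
circ(.0715,.015,(0,255,255));circ(.0895,.013,(255,0,255))
cv2.imwrite("pics/i.png",b)
E
```

```text
time: 23.92
tool_pos: [0.6083, 0.1466, 0.3008]
tool_rot: [0.998, 0.068, 0.002, 0.0]
force: [1.2, -0.2, 0.3]
width: 0.0882
time: 24.5
tool_pos: [0.4188, 0.1208, 0.3078]
tool_rot: [0.998, 0.068, 0.001, 0.0]
force: [0.6, -0.4, 0.7]
width: 0.0883
[255.51754386 225.        ] [251 218  10  15 114]
[338.76436782 271.85057471] [330 265  19  16 174]
handle [-0.0008  0.1512  0.1634] theta 0.6186604666699914
```

View pics/i.png

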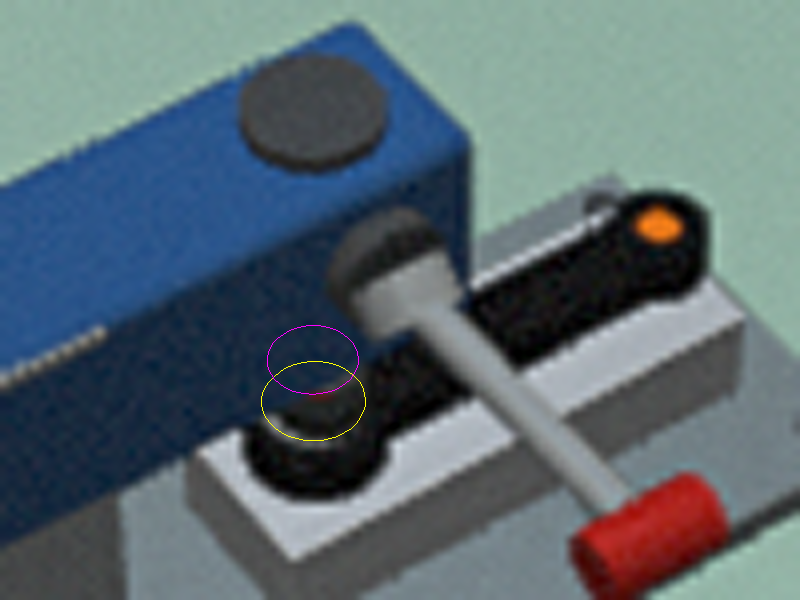

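The foot rests on the bushing. Two lever estimates give about 4.5–5.5 mm of spring travel. I'll press the handle from above with shut fingers, which also measures its height directly. The tip target is z ≈ 0.1687.

```bash
python3 -m handwheel '[[[0.03,0,0],[0,0,0],1],[[0.04,0,0],[0,0,0],1],[[0.04,0,0],[0,0,0],1],[[0.04,0,0],[0,0,0],1],[[0.04,0,0],[0,0,0],1],[[0,0,0.03],[0,0,0],1],[[0,0,0.03],[0,0,0],1],[[0,0,0.03],[0,0,0],1],[[0,0,0.02],[0,0,0],1],[[0,0,0.01],[0,0,0],1]]'
python3 -m handwheel '[[[0,0,0.004],[0,0,0],1],[[0,0,0.003],[0,0,0],1],[[0,0,0],[0,0,0],1]]'
python3 -c "
from h import *
go(W(0,.150,.1687),7.75)"
```

```text
time: 25.43
tool_pos: [0.6085, 0.1466, 0.1824]
tool_rot: [0.998, 0.068, -0.003, -0.0]
force: [0.2, -0.1, -0.1]
width: 0.0235
time: 25.68
tool_pos: [0.6091, 0.1467, 0.1799]
tool_rot: [0.998, 0.068, 0.001, -0.0]
force: [-0.2, 0.2, 0.6]
width: 0.0038
t 25.68 shift now-frame [0.0005 0.0011 0.0112] goal-frame [0.0006 0.0011 0.0112] turn [ 0.   -0.08  0.04] F [-0.2  0.2  0.6] w 0.0038 stand [-0.0006  0.1511  0.1799]
```

```bash
python3 -m handwheel '[[[0,0,0.002],[0,0,0],1],[[0,0,0.0015],[0,0,0],1],[[0,0,0],[0,0,0],1],[[0,0,0],[0,0,0],1]]'
python3 -m handwheel '[[[0,0,0.0015],[0,0,0],1],[[0,0,0],[0,0,0],1]]'
python3 -m handwheel '[[[0,0,0.0015],[0,0,0],1],[[0,0,0],[0,0,0],1]]'
python3 -m handwheel '[[[0,0,0.001],[0,0,0],1],[[0,0,0],[0,0,0],1]]'
```

```text
time: 26.02
tool_pos: [0.6085, 0.1466, 0.1763]
tool_rot: [0.998, 0.068, 0.0, 0.0]
force: [0.1, 0.5, -0.0]
width: 0.0005
time: 26.18
tool_pos: [0.6084, 0.1466, 0.1744]
tool_rot: [0.998, 0.068, 0.0, 0.0]
force: [-0.3, 0.4, 1.2]
width: 0.0002
time: 26.35
tool_pos: [0.6084, 0.1467, 0.1737]
tool_rot: [0.998, 0.068, 0.001, -0.0]
force: [-1.7, 0.7, 4.5]
width: 0.0004
time: 26.52
tool_pos: [0.6085, 0.1468, 0.173]
tool_rot: [0.998, 0.068, 0.001, -0.0]
force: [-2.1, 0.3, 5.7]
width: 0.0008
```

```bash
python3 -m handwheel '[[[0,0,0.0015],[0,0,0],1],[[0,0,0.0015],[0,0,0],1],[[0,0,0],[0,0,0],1],[[0,0,0],[0,0,0],1]]'
python3 -m handwheel '[[[0,0,0.001],[0,0,0],1],[[0,0,0.0005],[0,0,0],1],[[0,0,0],[0,0,0],1],[[0,0,0],[0,0,0],1]]'
```

```text
time: 26.85
tool_pos: [0.6084, 0.147, 0.1701]
tool_rot: [0.998, 0.068, 0.001, -0.0]
force: [-3.0, 1.9, 5.8]
width: 0.0005
time: 27.18
tool_pos: [0.6084, 0.1471, 0.1688]
tool_rot: [0.998, 0.068, 0.001, -0.0]
force: [-3.6, 1.4, 7.5]
width: 0.0005
```

```bash
python3 -m handwheel '[[[0,0,-0.01],[0,0,0],1],[[0,0,-0.03],[0,0,0],1],[[0,0,-0.035],[0,0,0],1],[[0,0,-0.035],[0,0,0],1],[[-0.03,0,-0.02],[0,0,0],1],[[-0.04,0,0],[0,0,0],1],[[-0.04,0,0],[0,0,0],1],[[-0.04,0,0],[0,0,0],1],[[-0.04,0,0],[0,0,0],1],[[0,0,0],[0,0,0],1]]'
python3 - <<'E'
from h import *
L=[]
for n in("top","scene"):
    k=camera(n);h=cv2.cvtColor(k["pixels"],cv2.COLOR_RGB2HSV);m=(((h[...,0]<6)|(h[...,0]>174))&(h[...,1]>170)&(h[...,2]>70)).astype(np.uint8)
    q,_,st,ce=cv2.connectedComponentsWithStats(m);i=1+np.argmax(st[1:,4]);L.append(ray(k,*ce[i]))
    m=((h[...,0]>8)&(h[...,0]<20)&(h[...,1]>150)&(h[...,2]>100));e=proj(k,W(-.125,0,.0715)).astype(int);kk=np.zeros_like(m);kk[e[1]-8:e[1]+8,e[0]-8:e[0]+8]=m[e[1]-8:e[1]+8,e[0]-8:e[0]+8]
    v,u=np.nonzero(kk);print(n,"small end",S(atz(k,u.mean(),v.mean(),.0715)).round(4))
A=np.zeros((3,3));b=np.zeros(3)
for o,d in L:
    d=d/np.linalg.norm(d);M=np.eye(3)-np.outer(d,d);A+=M;b+=M@o
p=S(np.linalg.solve(A,b));print("handle",p.round(4),"theta",.65-np.arcsin((p[2]-.161)/.11))
cv2.imwrite("pics/j.png",cv2.resize(k["pixels"][130:355,160:460,::-1],(800,600),interpolation=cv2.INTER_CUBIC))
E
```

```text
time: 28.02
tool_pos: [0.414, 0.1208, 0.298]
tool_rot: [0.998, 0.068, -0.001, 0.0]
force: [0.8, 0.1, 1.0]
width: 0.0004
top small end [-0.1241 -0.001   0.0715]
scene small end [-0.1235  0.0011  0.0715]
handle [-0.001   0.1511  0.1585] theta 0.6724094605749212
```

View pics/j.png

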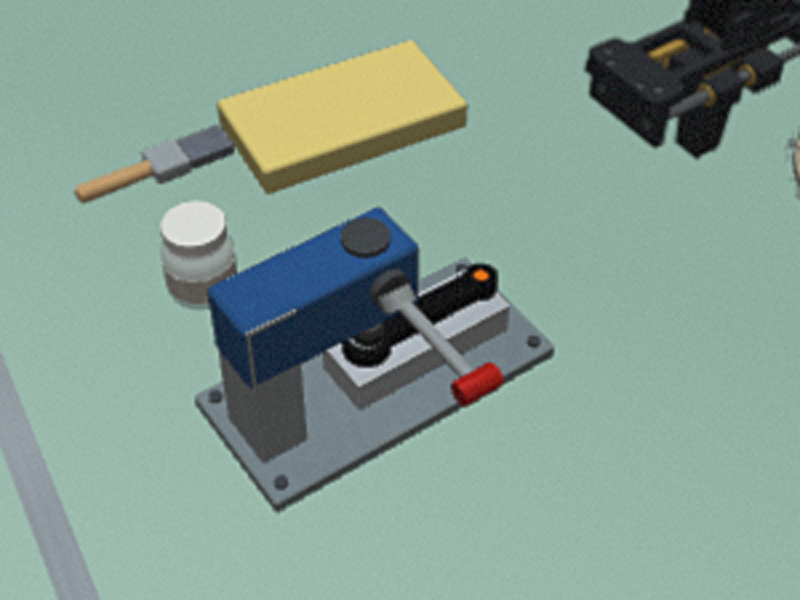

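The final view shows the link flat on the bed with its eye under the foot (crop 366,342), the lever about level (478,383), and everything else undisturbed with the robot clear.

```bash
python3 -c "
from rig import close_job
print(close_job())"
```

```text
the job is handed in; nothing more can be done
None
```

The job is done and handed in at about 28 s of robot time. I swung the lever to its upper stop and laid the link on the bed, thin end towards the open front. After letting go of it, I lowered the lever to about 0.67 rad, which clamps the foot on the eye.

**Final checks:**
- **Bed:** contact when setting the link down put the bed top at about 51.5 mm, so the bushing top is at about 71.5 mm.
- **Link position:** it lies parallel to the bed, about 1 mm off its centreline. The small end measures about −124 mm along the stand, against −125 mm if perfectly placed. The overlay made before clamping showed the eye centred under the foot.
- **Foot travel:** the handle height by fingertip touch and by camera (allowing 1 mm for its bias at the upper stop) both gave 0.67 rad. With the bed height, that works out to about 6 mm of the 12 mm travel.
- **Surroundings:** the arm is clear of everything, and the jar, brush and foam look unmoved. I did not check the dispenser in the last picture, but the arm never went near it.

**What was off or unseen:**
- **First lowering:** it stopped short at about 4.5 mm of travel because the handle had slipped a little in the grip. I corrected this by pressing the handle down from above.
- **Red stem:** the head hides it from the scene camera, so the 6 mm is calculated from the lever angle and bed height, not seen directly.

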